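# Fill the dry bath with its tube blocks

### The arm

A 6-joint arm with a two-finger parallel gripper is mounted at the origin on a cart in front of the work surface, level with it; the furniture and walls round the work are solid. World frame = base frame: x ahead of the robot, y to its left, z up, the work surface at z = 0. Lengths are in m, angles in rad, forces in N, time in s.
With the tool pointing down it reaches from about 0.35 to 0.775 m from the base axis. Payload 5.5 kg.
Tool frame: the origin (TCP) lies at the very end of the fingers, on their centre line; the grasp point (between the pads) lies 19 mm behind it (env.grip_point_offset is the distance from the TCP to the grasp point, in m); z points along the fingers, y is the line along which they close (so a half turn about z gives the same grasp; the last joint's range is limited). The gripper opens to 85 mm and grips with 20 to 120 N. Pads are 22 mm wide; open, the fingers measure 114 mm over their backs; the gripper's body (76 mm by 85 mm) begins 54 mm behind the grasp point. The pads swing forward as they close: fully open they stand 13 mm farther back than shut.
Start: joints at [-1.386, 0.313, 0.046, 1.304, 0, 1.431], TCP at [0.183, -0.545, 0.231] pointing down, gripper open.
Joint ranges: [-2.76, 2.76], [-0.86, 1.69], [-1.03, 1.26], [-2.2, 2.34], [-1.47, 1.5], [-3.14, 3.14]. Speed limits (rad/s): [2.57, 2.57, 3.14, 3.14, 3.14, 3.14].

### API

Orientations are given as a unit quaternion [w, x, y, z].
In Python, from workcell import sensors, imaging, workorder, env gives the robot as it stands.
- The arm moves only by the shell command python3 -m handwheel 'ROWS' [FORCE]. ROWS is JSON, a list of rows, each a list of 5 numbers: the shift along the tool's x, y, z in mm, then the turn about the tool's z in rad, then the opening, from 0 (shut) to 1 (fully open). A call has 1 to 8 rows; each row is the pose to reach, as a shift and turn from the pose commanded when the call began, along the tool's axes at that moment; what a row does not reach only later rows make up. A row lasts 1/10 s, in which the tool goes at most 50 mm and 8.59 degrees, less where a joint would pass 70% of its speed; a pose out of reach is approached as far as the arm can. A call with a gripper value outside its range is refused whole. The fingers move at their own pace and stop on an object; FORCE is the grip in N (left out, the last holds). Time passes only in rows, so rows that repeat a pose let the fingers close. It gives the time, the measured TCP pose, the force, the opening and the grip force at its end, in the units of the state.
- sensors.get_state(): the state, without advancing time (a new reading comes with each control period).
- imaging.read_camera(name): name is "scene" or "top" or "wrist"; returns a dict with "color" (480x640x3 uint8, blue, green, red), "z_map" (480x640 float32, m along the optical axis (not along the pixel's ray), 0 where there is no reading), "fx", "fy", "cx", "cy" (pixels), "xyz" and "rotation" of the camera in the world. Camera axes: x right, y down, z forward; pixel columns grow to the right and rows downward; lengths in m; the calibration is good to about 2 mm. A picture is of the moment at which its call begins.
- workorder.hand_in(): hands the job in; it is judged then, once.
The state is a dict: "clock": time; "joint_pos": joint angles; "qvel": joint speeds; "tau": joint torques, N m; "tcp_pos": TCP position; "orientation": TCP orientation; "wrist_force": force on the tool from outside, world axes, zero at the start; "ft_torque": the same for the moment, N m; "finger_gap": finger opening in m; "grip_force": force on a finger pad.
Only numpy, scipy, OpenCV 4.12 (cv2) and the standard library are available. Lean on these libraries where they do the work, as an engineer would, in place of code of your own. Each camera call takes 0.05 s, during which the arm holds its last target. There are 200 camera calls.

### The job

Set up the dry-bath heater: gather the two small L-shaped tube blocks and the short bar block and pack them into its well so that all three lie flat on the well's floor, upright and side by side with none resting on a wall or on another block. The long bar and the long-armed L belong to another bath: leave them where they are, and the tape roll and the small bottle too.

Things in the scene. Friction and masses are not known exactly. Their poses are not given: they have to be found in the camera images.
- ell_a_grip (a point): One of two equal small L-shaped aluminium tube blocks, 68x68x22, arms 34 wide. Lifting lug on top, 26 along x, 12 thick along y (pinch across the 12), 22 to 66 above the underside. Point: lug centre, 44 above the underside, z up. From it: outer edges at x=-23 and y=-23, arms end at x=+45 and y=+45, missing quarter where x and y both exceed +11. 0.13-0.25 kg; all mm.
- ell_b_grip (a point): One of two equal small L-shaped aluminium tube blocks, 68x68x22, arms 34 wide. Lifting lug on top, 26 along x, 12 thick along y (pinch across the 12), 22 to 66 above the underside. Point: lug centre, 44 above the underside, z up. From it: outer edges at x=-23 and y=-23, arms end at x=+45 and y=+45, missing quarter where x and y both exceed +11. 0.13-0.25 kg; all mm.
- bar_short_grip (a point): Short straight aluminium tube block, 68 mm along x, 34 along y, 22 high. Upright lifting lug over its middle, 12 mm thick along x, 26 along y (pinch across the 12), from 22 to 66 mm above the underside. Point: centre of the lug, 44 mm above the underside, z up. 0.08-0.17 kg.
- bar_long_grip (a point): Look-alike, to be left: long straight aluminium block, 102 mm along x, 34 along y, 22 high, the same kind of lug over its middle. Point: centre of the lug, 44 mm above the underside.
- ell_long_grip (a point): Look-alike, to be left: L-shaped aluminium block with one long arm, 102 mm along x, 68 along y, arms 34 wide, 22 high, same kind of lug. Point: lug centre, 44 mm above the underside; from it the outer edges lie at x=-35 and y=-23, the long arm ends at x=+67, the short one at y=+45.
- dry_bath_well (a point): Dry-bath heater: low white box fixed to the bench with an open rectangular well, grey control panel (28 mm wide, below the rim) on its -x side. Point: centre of the well floor, 30 mm above the bench, z up. Well inside: 92 mm along x, 168 along y, 16 deep; walls 12 thick. Its blocks fit with 8 mm gaps: the Ls opposite ways round, interlocked, the short bar crosswise at one end.
- bucket_top (a point): Obstacle: round blue bucket fixed to the bench behind the blocks, 270 mm across, 161 mm high. Point: the centre of its top, 161 mm above the bench. Carry blocks in front of it or well above it.
- tape_mid (a point): Bystander: roll of label tape lying flat, 62 mm across, 18 mm high. This point is its centre, 9 mm up.
- small_bottle_mid (a point): Bystander: small round capped reagent bottle, standing, 34 mm across, 68 mm high. This point is its centre, 34 mm up.
Not all that is in view belongs to the job. What is shaped like the part that bears ell_b_grip but red is not meant.

How it is judged:
At the end, for the whole second after the job is handed in: Both small L blocks and the short bar are in the heater's well, each with its lug upright (within 0.08 rad) and at its seated height (44 mm above the well's floor, within 4 mm), at rest (x of ell_a_grip in the frame of dry_bath_well between -0.046 and 0.046 m and y of ell_a_grip in the frame of dry_bath_well between -0.084 and 0.084 m and z of ell_a_grip in the frame of dry_bath_well between 0.04 and 0.048 m and angle between each of ell_a_grip, ell_b_grip, bar_short_grip's own z axis and vertical below 0.08 rad and linear speed of each of ell_a, ell_b, bar_short below 0.02 m/s and x of ell_b_grip in the frame of dry_bath_well between -0.046 and 0.046 m and y of ell_b_grip in the frame of dry_bath_well between -0.084 and 0.084 m and z of ell_b_grip in the frame of dry_bath_well between 0.04 and 0.048 m and x of bar_short_grip in the frame of dry_bath_well between -0.046 and 0.046 m and y of bar_short_grip in the frame of dry_bath_well between -0.084 and 0.084 m and z of bar_short_grip in the frame of dry_bath_well between 0.04 and 0.048 m); the robot touches nothing.
It fails at once if the long bar is moved more than 20 mm from where it stood (distance of bar_long_grip from where it was at the start of the episode above 0.02 m).
It fails at once if the long L-shaped block is moved more than 20 mm from where it stood (distance of ell_long_grip from where it was at the start of the episode above 0.02 m).
It fails at once if the tape roll is moved more than 20 mm from where it stood (distance of tape_mid from where it was at the start of the episode above 0.02 m).
It fails at once if the small bottle is moved more than 20 mm from where it stood (distance of small_bottle_mid from where it was at the start of the episode above 0.02 m).
It also fails if it takes over 80 s, if anything falls off the work surface, if the arm or the gripper's body presses on something with over 40 N, if the wrist force passes 120 N, or if a joint passes its speed limit or range.

## Working session

There is one attempt and no reset: what is moved stays moved. The work goes in short steps, Python scripts to look and compute and a shell command to move; the robot and the scene stay as the last step left them, time stands still between calls to the robot, and variables do not carry over. Pictures are saved under pics/ and viewed, at most 14 in all, crops included, and the job is handed in when it is done.

```bash
mkdir -p pics; ls
python3 - <<'E'
from workcell import sensors, imaging
import cv2,numpy as np
for n in("scene","top"):
    c=imaging.read_camera(n); cv2.imwrite(f"pics/{n}0.png",c["color"]); np.savez(f"{n}0.npz",**c)
    print(n,c["xyz"],c["rotation"],c["fx"],c["fy"],c["cx"],c["cy"])
print(sensors.get_state())
E
```

```text
pics
scene [-0.31196781  0.38495419  0.86558937] [ 0.20297422 -0.43267172  0.78943913 -0.3852045 ] 510.98714889205667 510.98714889205667 311.1508552166541 231.63378646044086
top [ 0.35405692 -0.12728362  1.21202651] [-0.04457534  0.71417683 -0.69719716  0.04336601] 502.8023452296397 502.8023452296397 318.1912401658892 246.84946588566268
{'clock': 0.1, 'joint_pos': array([-1.38562538e+00,  3.13918641e-01,  4.50793595e-02,  1.30358176e+00,
        4.02968167e-05,  1.43118402e+00]), 'qvel': array([-0.00024855, -0.00081052,  0.0052393 ,  0.00088728,  0.0004078 ,
       -0.00108478]), 'tau': array([ 2.14986823e-03, -4.81724417e+01,  2.99244207e+01,  1.27666059e-02,
       -2.03705595e-04,  2.90919971e-06]), 'tcp_pos': array([ 0.18339617, -0.54449185,  0.23049641]), 'orientation': array([-8.12606462e-04,  9.86843108e-01,  1.61678757e-01,  1.63980400e-06]), 'wrist_force': array([ 0.64290256, -0.27814984, -0.05483076]), 'ft_torque': array([-0.03828719, -0.01997382,  0.04121197]), 'grip_force': 0.0, 'finger_gap': 0.08526277443997665}
```

View pics/top0.png

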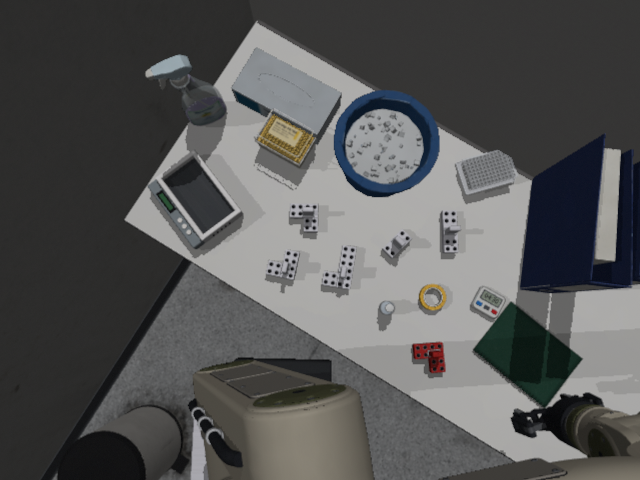

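View pics/scene0.png

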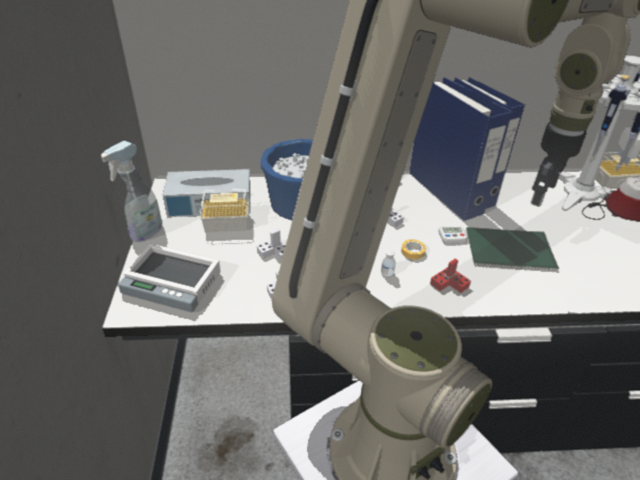

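Top view. Heater is at (198,198), its panel on the lower-left side. Candidates:
- **Small Ls:** (304,217) and (285,266).
- **Look-alikes for the small Ls:** long-armed L at (340,268) and red L at (430,357), neither wanted.
- **Short bar:** (397,245), against the long bar at (449,232).
- **Bystanders:** tape at (432,297), bottle at (387,309).

Next I'll measure these and check them in one crop.

```bash
cat > h.py <<'E'
import numpy as np,cv2
from scipy.spatial.transform import Rotation as R
def load(c):
    q=np.array(c["rotation"]); return R.from_quat(q[[1,2,3,0]]).as_matrix() if q.size==4 else q
def cloud(c):
    M=load(c); z=c["z_map"]; v,u=np.mgrid[:480,:640]
    p=np.stack([(u-c["cx"])/c["fx"]*z,(v-c["cy"])/c["fy"]*z,z],-1)
    return p@M.T+np.array(c["xyz"])
def rect(P):
    (x,y),(w,h),a=cv2.minAreaRect((P[:,:2]*1000).astype(np.float32).reshape(-1,1,2)); 
    if w<h: w,h,a=h,w,a+90
    return round(x,1),round(y,1),round(w,1),round(h,1),round((a+90)%180-90,1)
E
python3 - <<'E'
from h import *
c=dict(np.load("top0.npz")); W=cloud(c)
im=c["color"]; cv2.imwrite("pics/crop0.png",cv2.resize(im[140:390,130:480],None,fx=2.2,fy=2.2,interpolation=cv2.INTER_CUBIC))
for n,(u,v),r in [("A",(304,217),24),("B",(285,266),24),("long",(340,268),26),("short",(397,245),22),("barlong",(449,232),28)]:
    b=np.zeros((480,640),bool); b[v-r:v+r,u-r:u+r]=1
    P=W[b]; 
    m=b&(W[...,2]>.012)&(W[...,2]<.1)
    k,l=cv2.connectedComponents(m.astype(np.uint8)); 
    i=np.argmax(np.bincount(l[m])); P=W[l==i]
    t=P[(P[:,2]>.015)&(P[:,2]<.03)]; g=P[P[:,2]>.055]
    print(n,"base z",np.median(W[b&~m][:,2]).round(4),"top",rect(t),np.median(t[:,2]).round(4),t[:,:2].mean(0).round(4),"lug",rect(g),np.median(g[:,2]).round(4))
b=np.zeros((480,640),bool); b[145:255,140:250]=1
for lo,hi in((.025,.036),(.042,.052)):
    m=b&(W[...,2]>lo)&(W[...,2]<hi); k,l=cv2.connectedComponents(m.astype(np.uint8)); i=np.argmax(np.bincount(l[m])); P=W[l==i]
    print("well",rect(P),np.median(P[:,2]).round(4))
E
```

```text
A base z -0.0005 top (575.4, -86.2, 69.3, 65.2, 1.4) 0.0216 [ 0.5795 -0.0911] lug (585.4, -97.8, 23.3, 10.7, -88.1) 0.0643
B base z -0.0006 top (464.3, -39.2, 68.3, 68.3, -11.4) 0.0215 [ 0.4576 -0.0436] lug (451.1, -48.1, 25.7, 11.7, -12.8) 0.0644
long base z -0.0005 top (460.4, -174.1, 101.7, 67.9, -7.9) 0.0215 [ 0.451  -0.1809] lug (442.3, -182.7, 25.0, 11.5, -0.7) 0.0651
short base z -0.0004 top (517.9, -311.4, 68.7, 32.0, -43.9) 0.0217 [ 0.5166 -0.3097] lug (516.9, -311.7, 24.5, 12.5, 48.7) 0.0647
barlong base z -0.0002 top (550.4, -438.3, 100.8, 35.4, 2.2) 0.0219 [ 0.549  -0.4373] lug (549.0, -438.3, 24.3, 10.9, 88.5) 0.0644
well (622.2, 166.7, 166.9, 92.0, 38.9) 0.0295
well (619.9, 164.6, 193.1, 115.8, 39.0) 0.0452
```

View pics/crop0.png

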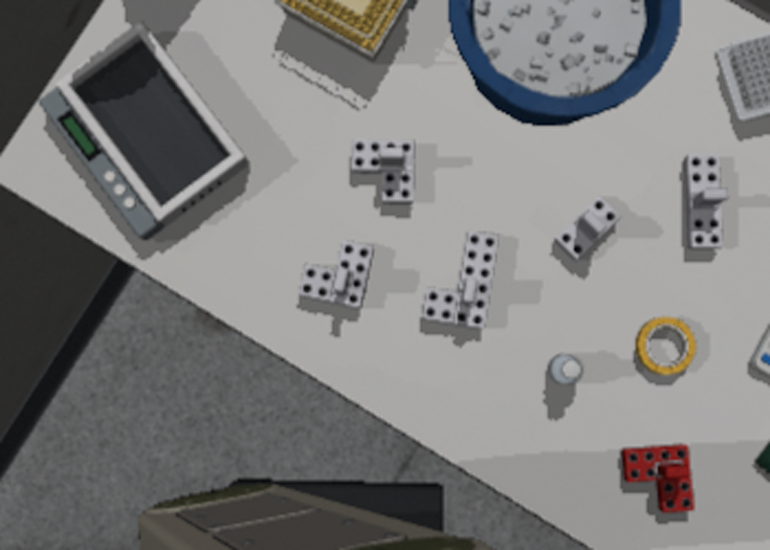

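The crop confirms the choice. The small Ls are at crop (385,165) and (340,280), with two and two holes per arm. The short bar is at (590,230). The long L, long bar, red L, tape and bottle stay. I'll take the bar first.

```bash
cat >> h.py <<'E'
def go(x,y,z,yaw):
    "print tool-axis shift (mm) and turn (rad) from here to TCP x,y,z (mm), tool-x yaw (deg)"
    from workcell import sensors
    s=sensors.get_state(); q=s["orientation"]; M=R.from_quat(q[[1,2,3,0]]).as_matrix()
    d=M.T@(np.array([x,y,z])-1000*s["tcp_pos"]); y0=np.degrees(np.arctan2(M[1,0],M[0,0]))
    t=-((yaw-y0+180)%360-180)
    print("t",s["clock"],"yaw now",y0.round(1),"shift",d.round(1),"turn",np.radians(t).round(3),"force",np.round(s["wrist_force"],1))
def well(x,y,c=(621,166),a=-51.):
    a=np.radians(a); return c[0]+x*np.cos(a)-y*np.sin(a), c[1]+x*np.sin(a)+y*np.cos(a)
E
python3 -c "
from h import *
go(517.4,-311.6,200,46.5)"
```

```text
t 0.1 yaw now 18.6 shift [ 390.9 -114.1   30.8] turn -0.487 force [ 0.6 -0.3 -0.1]
```

```bash
python3 -m handwheel '[[390,-114,10,-0.487,1],[390,-114,10,-0.487,1],[390,-114,10,-0.487,1],[390,-114,10,-0.487,1],[390,-114,10,-0.487,1],[390,-114,10,-0.487,1],[390,-114,30,-0.487,1],[390,-114,30,-0.487,1]]' 40
python3 -m handwheel '[[0,0,0,0,1],[0,0,0,0,1]]'
python3 - <<'E'
from h import *
from workcell import imaging
go(517.4,-311.6,200,46.5)
c=imaging.read_camera("wrist"); cv2.imwrite("pics/w1.png",c["color"]); W=cloud(c)
b=(np.linalg.norm(W[...,:2]-[.517,-.311],axis=-1)<.05)
g=W[b&(W[...,2]>.055)&(W[...,2]<.075)]; t=W[b&(W[...,2]>.015)&(W[...,2]<.03)]
print(len(g),len(t)); print(rect(g) if len(g)>5 else 0, rect(t) if len(t)>5 else 0)
E
```

```text
clock: 0.9
tcp_pos: [0.5112, -0.316, 0.2028]
orientation: [0.0, 0.919, 0.395, 0.0]
wrist_force: [-0.3, -0.9, -1.3]
finger_gap: 0.0854
grip_force: 0.0
clock: 1.1
tcp_pos: [0.5101, -0.316, 0.202]
orientation: [-0.001, 0.918, 0.396, -0.001]
wrist_force: [-0.7, -0.5, -0.3]
finger_gap: 0.0854
grip_force: 0.0
t 1.1 yaw now 46.7 shift [8.2 2.3 2. ] turn 0.003 force [-0.7 -0.5 -0.3]
448 2228
(515.0, -310.8, 25.2, 11.5, 46.8) (514.3, -310.9, 68.1, 34.3, -43.8)
```

```bash
python3 -c "
from h import *
go(515,-310.8,28,46.3)"
```

```text
t 1.15 yaw now 46.6 shift [  8.4   0.  174.6] turn 0.005 force [-1.  -0.7  0.3]
```

```bash
python3 -m handwheel '[[7,0,50,0.005,0.7],[7,0,100,0.005,0.5],[7,0,140,0.005,0.5],[7,0,160,0.005,0.5],[7,0,174,0.005,0.5],[7,0,174,0.005,0.5],[7,0,174,0.005,0.5],[7,0,174,0.005,0.5]]' 40
python3 -m handwheel '[[0,0,0,0,0],[0,0,0,0,0],[0,0,0,0,0],[0,0,0,0,0],[0,0,0,0,0],[0,0,0,0,0]]' 40
```

```text
clock: 1.95
tcp_pos: [0.5154, -0.3137, 0.0311]
orientation: [0.002, 0.92, 0.392, 0.001]
wrist_force: [-0.4, 0.0, -0.7]
finger_gap: 0.0429
grip_force: 0.0
clock: 2.55
tcp_pos: [0.5152, -0.3129, 0.0303]
orientation: [0.001, 0.92, 0.393, 0.0]
wrist_force: [-0.3, 0.6, 5.4]
finger_gap: 0.0115
grip_force: 40.2
```

```bash
python3 -m handwheel '[[0,0,-50,0,0],[0,0,-100,0,0],[0,0,-150,0,0],[0,0,-200,0,0],[0,0,-210,0,0]]'; python3 -c "
from h import *
print(well(0,59)); go(*well(0,59),240,39)"
```

```text
clock: 3.05
tcp_pos: [0.5166, -0.3138, 0.2459]
orientation: [0.004, 0.92, 0.393, 0.002]
wrist_force: [0.9, -0.9, -1.0]
finger_gap: 0.0118
grip_force: 39.7
(np.float64(666.8516117259613), np.float64(203.12990307194042))
t 3.05 yaw now 46.2 shift [ 477.3 -249.     3.8] turn 0.126 force [ 0.9 -0.9 -1. ]
```

```bash
python3 -m handwheel '[[380,-200,0,0.126,0],[380,-200,0,0.126,0],[380,-200,0,0.126,0],[380,-200,0,0.126,0],[380,-200,0,0.126,0],[380,-200,0,0.126,0],[380,-200,0,0.126,0],[380,-200,0,0.126,0]]'; python3 -m handwheel '[[0,0,0,0,0],[0,0,0,0,0]]'
cat > lookwell.py <<'E'
from h import *
from workcell import imaging
import sys
c=imaging.read_camera("wrist"); cv2.imwrite(f"pics/{sys.argv[1]}.png",c["color"]); W=cloud(c)
b=(np.linalg.norm(W[...,:2]-[.621,.166],axis=-1)<.16)
for lo,hi in((.025,.035),(.041,.051)):
    m=b&(W[...,2]>lo)&(W[...,2]<hi); k,l=cv2.connectedComponents(m.astype(np.uint8)); i=np.argmax(np.bincount(l[m])); P=W[l==i]
    print(len(P),rect(P),np.median(P[:,2]).round(4))
E
python3 lookwell.py w2; python3 -c "
from h import *
go(*well(0,59),240,39)"
```

```text
clock: 3.85
tcp_pos: [0.6245, 0.0743, 0.2378]
orientation: [-0.0, 0.943, 0.334, -0.001]
wrist_force: [0.6, -0.7, -1.5]
finger_gap: 0.0116
grip_force: 39.5
clock: 4.05
tcp_pos: [0.6243, 0.0737, 0.2375]
orientation: [-0.0, 0.942, 0.335, -0.001]
wrist_force: [0.5, 0.4, -1.8]
finger_gap: 0.0113
grip_force: 39.6
17469 (616.7, 166.6, 168.9, 91.7, 38.9) 0.0297
7924 (617.7, 166.3, 191.2, 116.2, 38.9) 0.0452
t 4.1 yaw now 39.1 shift [115.5 -74.7  -2.3] turn 0.001 force [-0.6 -0.4 -0.6]
```

View pics/w2.png

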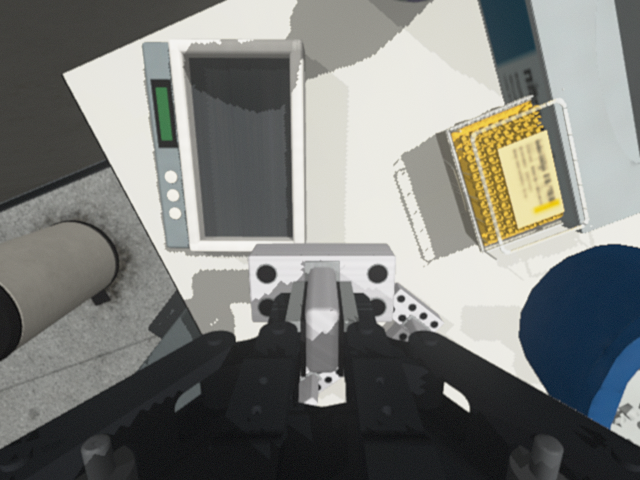

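The whole well shows at about (245,145), with the bar held square at (322,290) and well clear. Well centre is refined to (617.3, 166.4).

```bash
sed -i 's/c=(621,166),a=-51./c=(617.3,166.4),a=-51.1/' h.py; python3 -c "
from h import *
go(*well(0,58),238,38.9)"
```

```text
t 4.1 yaw now 39.1 shift [111.9 -77.2  -0.3] turn 0.003 force [-0.6 -0.4 -0.6]
```

```bash
python3 -m handwheel '[[50,-35,0,0.003,0],[100,-70,0,0.003,0],[112,-77,0,0.003,0],[112,-77,0,0.003,0],[112,-77,50,0.003,0],[112,-77,90,0.003,0],[112,-77,90,0.003,0],[112,-77,90,0.003,0]]'; python3 -c "
from h import *
go(*well(0,58),62,38.9)"
```

```text
clock: 4.9
tcp_pos: [0.6629, 0.2004, 0.149]
orientation: [-0.0, 0.943, 0.331, -0.001]
wrist_force: [0.7, 0.1, -0.8]
finger_gap: 0.0118
grip_force: 39.5
t 4.9 yaw now 38.7 shift [ 1.4 -2.1 87. ] turn -0.003 force [ 0.7  0.1 -0.8]
```

```bash
python3 -m handwheel '[[1,-1,40,0,0],[1,-1,60,0,0],[1,-1,75,0,0],[1,-1,80,0,0],[1,-1,84,0,0],[1,-1,86,0,0],[1,-1,87,0,0],[1,-1,87,0,0]]'; python3 -c "
from h import *
go(*well(0,58),60,38.9)"
```

```text
clock: 5.7
tcp_pos: [0.6641, 0.2039, 0.063]
orientation: [0.0, 0.943, 0.332, 0.001]
wrist_force: [-0.4, 0.1, -1.3]
finger_gap: 0.0112
grip_force: 39.5
t 5.7 yaw now 38.8 shift [-2.  -0.2  3. ] turn -0.001 force [-0.4  0.1 -1.3]
```

```bash
python3 -m handwheel '[[-1,0,1,0,0],[-1,0,2,0,0],[-1,0,3,0,0],[-1,0,3,0,0]]'
```

```text
clock: 6.1
tcp_pos: [0.663, 0.2033, 0.0603]
orientation: [0.0, 0.943, 0.333, 0.0]
wrist_force: [-1.3, 0.3, 4.6]
finger_gap: 0.0114
grip_force: 40.5
```

```bash
python3 -m handwheel '[[0,0,0,0,0.35],[0,0,0,0,0.35],[0,0,0,0,0.35],[0,0,-10,0,0.35],[0,0,-50,0,0.35],[0,0,-100,0,0.5],[0,0,-150,0,1],[0,0,-170,0,1]]'
python3 -c "
from h import *
go(585.4,-97.8,230,91)"
```

```text
clock: 6.9
tcp_pos: [0.6647, 0.2036, 0.2364]
orientation: [0.001, 0.943, 0.332, 0.005]
wrist_force: [1.4, 0.4, 0.6]
finger_gap: 0.0699
grip_force: 0.0
t 6.9 yaw now 38.8 shift [-250.8  185.1    5.2] turn -0.91 force [1.4 0.4 0.6]
```

```bash
python3 -m handwheel '[[-250,185,5,-0.91,1],[-250,185,5,-0.91,1],[-250,185,5,-0.91,1],[-250,185,5,-0.91,1],[-250,185,5,-0.91,1],[-250,185,5,-0.91,1],[-250,185,5,-0.91,1],[-250,185,5,-0.91,1]]'
python3 -m handwheel '[[0,0,10,0,1],[0,0,10,0,1]]'
cat > lookblk.py <<'E'
from h import *
from workcell import imaging
import sys
n,x,y=sys.argv[1],float(sys.argv[2])/1000,float(sys.argv[3])/1000
c=imaging.read_camera("wrist"); cv2.imwrite(f"pics/{n}.png",c["color"]); W=cloud(c)
b=(np.linalg.norm(W[...,:2]-[x,y],axis=-1)<.075)
for lo,hi in((.055,.075),(.015,.03)):
    m=b&(W[...,2]>lo)&(W[...,2]<hi); k,l=cv2.connectedComponents(m.astype(np.uint8)); i=np.argmax(np.bincount(l[m])); P=W[l==i]; print(len(P),rect(P),P[:,2].max())
E
python3 lookblk.py w3 585 -98; python3 -c "
from h import *
go(585.4,-97.8,28,91)"
```

```text
clock: 7.7
tcp_pos: [0.5834, -0.1007, 0.225]
orientation: [0.001, 0.703, 0.712, -0.0]
wrist_force: [-0.3, 0.5, 0.2]
finger_gap: 0.0851
grip_force: 0.0
clock: 7.9
tcp_pos: [0.5837, -0.0964, 0.2128]
orientation: [-0.001, 0.701, 0.713, -0.0]
wrist_force: [-0.0, 0.5, -0.4]
finger_gap: 0.0856
grip_force: 0.0
429 (583.5, -96.7, 26.1, 11.2, -89.0) 0.06745318677157264
3228 (572.5, -85.8, 67.9, 67.9, 0.3) 0.02965526589522033
t 7.95 yaw now 91.0 shift [ -1.8   1.9 185.2] turn 0.001 force [-0.1  0.2  0.4]
```

```bash
python3 -m handwheel '[[0,0,50,0.01,0.7],[0,0,100,0.01,0.5],[0,0,140,0.01,0.5],[0,0,165,0.01,0.5],[0,0,180,0.01,0.5],[0,0,183,0.01,0.5],[0,0,183,0.01,0.5],[0,0,183,0.01,0.5]]' 40
python3 -m handwheel '[[0,0,0,0,0],[0,0,0,0,0],[0,0,0,0,0],[0,0,0,0,0],[0,0,0,0,0],[0,0,0,0,0]]' 40; python3 -c "
from h import *
go(583.5,-96.7,28,90.5)"
```

```text
clock: 8.75
tcp_pos: [0.5852, -0.0973, 0.0323]
orientation: [0.001, 0.704, 0.71, 0.0]
wrist_force: [0.3, -0.2, 0.1]
finger_gap: 0.0426
grip_force: 0.0
clock: 9.35
tcp_pos: [0.5847, -0.0978, 0.0322]
orientation: [0.001, 0.705, 0.71, 0.0]
wrist_force: [-0.1, 0.5, 6.8]
finger_gap: 0.0117
grip_force: 42.7
t 9.35 yaw now 90.4 shift [ 1.1 -1.2  4.2] turn -0.002 force [-0.1  0.5  6.8]
```

```bash
python3 -m handwheel '[[0,0,-50,0,0],[0,0,-100,0,0],[0,0,-150,0,0],[0,0,-200,0,0],[0,0,-205,0,0]]' 60; python3 -c "
from h import *
go(*well(15,11),237,128.9)"
```

```text
clock: 9.85
tcp_pos: [0.5869, -0.0986, 0.2433]
orientation: [0.005, 0.705, 0.71, 0.003]
wrist_force: [1.0, -0.7, -2.6]
finger_gap: 0.0114
grip_force: 59.7
t 9.85 yaw now 90.4 shift [259.9  50.1   5.9] turn -0.672 force [ 1.  -0.7 -2.6]
```

```bash
python3 -m handwheel '[[259,50,0,-0.672,0],[259,50,0,-0.672,0],[259,50,0,-0.672,0],[259,50,0,-0.672,0],[259,50,0,-0.672,0],[259,50,0,-0.672,0],[259,50,0,-0.672,0],[259,50,0,-0.672,0]]'; python3 -m handwheel '[[0,0,40,0,0],[0,0,80,0,0],[0,0,80,0,0],[0,0,80,0,0]]'
python3 - <<'E'
from h import *
from workcell import imaging
go(*well(15,11),62,128.9)
c=imaging.read_camera("wrist"); cv2.imwrite("pics/w4.png",c["color"])
E
```

```text
clock: 10.65
tcp_pos: [0.6316, 0.1612, 0.2347]
orientation: [-0.001, 0.431, 0.902, -0.001]
wrist_force: [-0.4, -1.0, -2.0]
finger_gap: 0.0112
grip_force: 59.6
clock: 11.05
tcp_pos: [0.6315, 0.1599, 0.1559]
orientation: [-0.001, 0.432, 0.902, -0.001]
wrist_force: [0.6, -0.1, -2.0]
finger_gap: 0.0109
grip_force: 59.5
t 11.05 yaw now 128.8 shift [-1.1  4.2 93.9] turn -0.002 force [ 0.6 -0.1 -2. ]
```

View pics/w4.png

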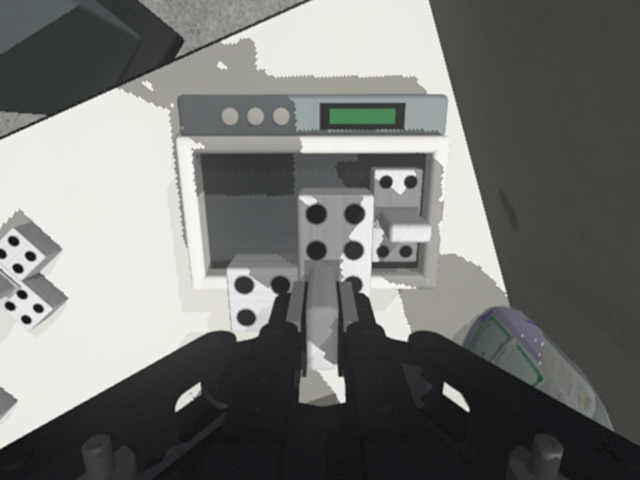

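The bar is seated upright at the right end of the well, lug at (405,225). L A hangs square at (320,230). I'll measure both in the well frame before lowering.

```bash
cat > lookin.py <<'E'
from h import *
from workcell import imaging
import sys
zs=[tuple(map(float,a.split(','))) for a in sys.argv[1:]]
c=imaging.read_camera("wrist"); W=cloud(c); o=np.array(well(0,0))/1000; a=np.radians(-51.1)
d=W[...,:2]-o; L=np.dstack([d[...,0]*np.cos(a)+d[...,1]*np.sin(a),-d[...,0]*np.sin(a)+d[...,1]*np.cos(a)])*1000
for lo,hi in zs:
    m=(abs(L[...,0])<75)&(abs(L[...,1])<100)&(W[...,2]>lo)&(W[...,2]<hi)
    k,l=cv2.connectedComponents(m.astype(np.uint8))
    for i in range(1,k):
        q=L[l==i]
        if len(q)>150: print((lo,hi),len(q),"x %.1f..%.1f y %.1f..%.1f"%(*np.percentile(q[:,0],[.5,99.5]),*np.percentile(q[:,1],[.5,99.5])),"z",np.median(W[l==i][:,2]).round(4),rect(np.c_[q/1000]))
E
python3 lookin.py .025,.035 .049,.057 .085,.1 .135,.16
```

```text
(0.025, 0.035) 13800 x -44.4..46.0 y -84.3..83.9 z 0.0295 (1.4, -0.2, 169.5, 91.6, -89.8)
(0.025, 0.035) 518 x 24.9..47.5 y 48.6..84.3 z 0.0299 (35.8, 66.2, 36.5, 24.0, -88.8)
(0.049, 0.057) 2944 x -34.6..32.5 y 42.8..76.1 z 0.0516 (-0.9, 59.7, 67.8, 34.1, 0.7)
(0.085, 0.1) 931 x -6.8..5.0 y 46.3..71.6 z 0.0949 (-0.9, 59.2, 25.9, 12.0, -89.6)
(0.135, 0.16) 10666 x -31.7..34.5 y -36.3..30.7 z 0.147 (2.1, -3.0, 68.3, 68.0, -90.0)
```

```bash
python3 -m handwheel '[[-2,3,20,0,0],[-2,3,50,0,0],[-2,3,70,0,0],[-2,3,82,0,0],[-2,3,88,0,0],[-2,3,91,0,0],[-2,3,92,0,0],[-2,3,92,0,0]]'
```

```text
clock: 11.95
tcp_pos: [0.6366, 0.1621, 0.0652]
orientation: [0.001, 0.431, 0.902, 0.0]
wrist_force: [-0.3, -0.1, -1.7]
finger_gap: 0.0109
grip_force: 59.6
```

```bash
python3 -m handwheel '[[0,0,1,0,0],[0,0,2,0,0],[0,0,2,0,0]]'
```

```text
clock: 12.25
tcp_pos: [0.636, 0.1621, 0.0623]
orientation: [0.0, 0.431, 0.902, 0.0]
wrist_force: [0.3, 0.0, -1.3]
finger_gap: 0.0113
grip_force: 59.7
```

```bash
python3 -m handwheel '[[0,0,1,0,0],[0,0,2,0,0],[0,0,2,0,0]]'
```

```text
clock: 12.55
tcp_pos: [0.636, 0.1621, 0.0622]
orientation: [0.001, 0.431, 0.902, 0.0]
wrist_force: [-3.8, -1.7, 8.6]
finger_gap: 0.0112
grip_force: 61.3
```

```bash
python3 -m handwheel '[[0,0,-1,0,0.3],[0,0,-1,0,0.3],[0,0,-1,0,0.3],[0,0,-10,0,0.3],[0,0,-50,0,0.3],[0,0,-100,0,0.5],[0,0,-150,0,1],[0,0,-165,0,1]]'
python3 -c "
from h import *
go(449.5,-47.5,220,168)"
```

```text
clock: 13.35
tcp_pos: [0.6382, 0.1624, 0.2325]
orientation: [0.004, 0.431, 0.902, 0.003]
wrist_force: [0.4, 0.7, 0.2]
finger_gap: 0.0681
grip_force: 0.0
t 13.35 yaw now 128.9 shift [ -44.8 -278.8   10.4] turn -0.682 force [0.4 0.7 0.2]
```

```bash
python3 -m handwheel '[[-45,-279,0,-0.682,1],[-45,-279,0,-0.682,1],[-45,-279,0,-0.682,1],[-45,-279,0,-0.682,1],[-45,-279,0,-0.682,1],[-45,-279,0,-0.682,1],[-45,-279,10,-0.682,1],[-45,-279,10,-0.682,1]]'
python3 -m handwheel '[[0,0,10,0,1],[0,0,10,0,1]]'
python3 lookblk.py w5 451 -48;  python3 -c "
from h import *
go(449.5,-47.5,28,168)"
```

```text
clock: 14.15
tcp_pos: [0.4464, -0.0486, 0.2149]
orientation: [-0.0, 0.106, 0.994, 0.0]
wrist_force: [-0.5, 0.7, -0.1]
finger_gap: 0.0853
grip_force: 0.0
clock: 14.35
tcp_pos: [0.4471, -0.0473, 0.2039]
orientation: [-0.001, 0.104, 0.995, 0.0]
wrist_force: [-0.4, 0.6, -0.0]
finger_gap: 0.085
grip_force: 0.0
452 (448.2, -46.9, 25.6, 11.7, -12.1) 0.06742069525969963
3251 (461.3, -38.3, 68.0, 68.0, -11.2) 0.029938168711776736
t 14.4 yaw now 168.1 shift [ -2.7   0.3 176.2] turn 0.001 force [ 0.3  0.  -0.3]
```

```bash
python3 -m handwheel '[[-1,0,50,-0.005,0.7],[-1,0,100,-0.005,0.5],[-1,0,135,-0.005,0.5],[-1,0,158,-0.005,0.5],[-1,0,170,-0.005,0.5],[-1,0,174,-0.005,0.5],[-1,0,174,-0.005,0.5],[-1,0,174,-0.005,0.5]]' 40
python3 -m handwheel '[[0,0,0,0,0],[0,0,0,0,0],[0,0,0,0,0],[0,0,0,0,0],[0,0,0,0,0],[0,0,0,0,0]]' 60
python3 -m handwheel '[[0,0,-50,0,0],[0,0,-100,0,0],[0,0,-150,0,0],[0,0,-200,0,0],[0,0,-205,0,0]]' 60; python3 -c "
from h import *
go(*well(-15,-53),235,128.9)"
```

```text
clock: 15.2
tcp_pos: [0.4489, -0.0483, 0.0318]
orientation: [0.001, 0.102, 0.995, -0.0]
wrist_force: [-0.3, 0.1, -0.2]
finger_gap: 0.0429
grip_force: 0.0
clock: 15.8
tcp_pos: [0.4487, -0.0485, 0.0319]
orientation: [0.001, 0.102, 0.995, -0.0]
wrist_force: [-0.3, 1.3, 5.0]
finger_gap: 0.0114
grip_force: 61.1
clock: 16.3
tcp_pos: [0.4508, -0.0494, 0.2422]
orientation: [0.005, 0.102, 0.995, -0.001]
wrist_force: [1.7, 0.2, -1.7]
finger_gap: 0.0112
grip_force: 60.1
t 16.3 yaw now 168.3 shift [-73.8 213.7   7.7] turn 0.687 force [ 1.7  0.2 -1.7]
```

```bash
python3 -m handwheel '[[-74,214,0,0.687,0],[-74,214,0,0.687,0],[-74,214,0,0.687,0],[-74,214,0,0.687,0],[-74,214,0,0.687,0],[-74,214,0,0.687,0],[-74,214,0,0.687,0],[-74,214,0,0.687,0]]'; python3 -m handwheel '[[0,0,40,0,0],[0,0,80,0,0],[0,0,80,0,0],[0,0,80,0,0]]'; python3 lookin.py .025,.035 .049,.057 .085,.1 .135,.16;  python3 - <<'E'
from h import *
from workcell import imaging
go(*well(-15,-53),62,128.9)
c=imaging.read_camera("wrist"); cv2.imwrite("pics/w6.png",c["color"])
E
```

```text
clock: 17.1
tcp_pos: [0.563, 0.1454, 0.235]
orientation: [-0.001, 0.431, 0.902, -0.001]
wrist_force: [0.3, -0.7, -1.5]
finger_gap: 0.0109
grip_force: 60.1
clock: 17.5
tcp_pos: [0.563, 0.1449, 0.1564]
orientation: [-0.001, 0.432, 0.902, -0.001]
wrist_force: [0.1, -0.0, -0.9]
finger_gap: 0.0108
grip_force: 60.0
(0.025, 0.035) 6156 x -42.4..47.2 y -83.9..84.1 z 0.0296 (2.5, 0.3, 169.0, 90.9, -89.9)
(0.049, 0.057) 3015 x -34.5..32.4 y 42.3..75.8 z 0.0516 (-1.0, 59.2, 67.9, 34.5, -0.3)
(0.049, 0.057) 1839 x -31.1..32.5 y 0.6..34.3 z 0.0516 (2.4, 17.5, 67.3, 34.1, 0.1)
(0.085, 0.1) 967 x -7.1..4.4 y 46.1..71.2 z 0.0946 (-1.3, 58.7, 26.1, 11.9, 89.5)
(0.085, 0.1) 822 x 0.6..26.1 y 5.3..17.0 z 0.0948 (13.5, 11.3, 26.3, 12.3, 0.6)
(0.135, 0.16) 8070 x -41.3..-7.8 y -78.6..-11.7 z 0.146 (-24.1, -45.1, 68.2, 34.8, -89.8)
t 17.55 yaw now 128.8 shift [-1.6  1.2 95.9] turn -0.001 force [-0.1  0.6 -1.4]
```

View pics/w6.png

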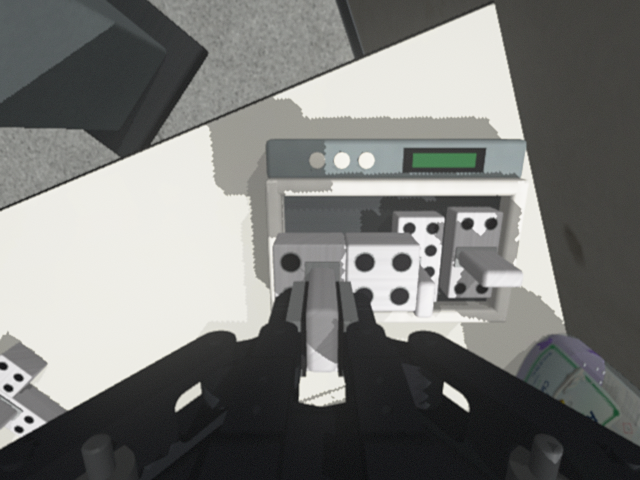

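A and the bar lie flat, with tops at 51.6 mm. L B hangs over its free corner around (345,270). I'll shift it (-3,+3) mm in tool axes and lower it.

```bash
python3 -m handwheel '[[-3,3,20,0,0],[-3,3,50,0,0],[-3,3,70,0,0],[-3,3,82,0,0],[-3,3,88,0,0],[-3,3,91,0,0],[-3,3,92,0,0],[-3,3,92,0,0]]'; python3 -m handwheel '[[0,0,1,0,0],[0,0,2,0,0],[0,0,2,0,0]]'
```

```text
clock: 18.4
tcp_pos: [0.5689, 0.1457, 0.065]
orientation: [0.001, 0.431, 0.902, 0.0]
wrist_force: [0.8, -0.1, -1.5]
finger_gap: 0.0114
grip_force: 60.1
clock: 18.7
tcp_pos: [0.5681, 0.1456, 0.0622]
orientation: [0.0, 0.431, 0.902, -0.0]
wrist_force: [0.2, 0.8, -1.0]
finger_gap: 0.0111
grip_force: 60.1
```

```bash
python3 -m handwheel '[[0,0,1,0,0],[0,0,2,0,0],[0,0,2,0,0]]'
```

```text
clock: 19.0
tcp_pos: [0.5683, 0.1458, 0.0619]
orientation: [0.001, 0.431, 0.902, 0.0]
wrist_force: [-3.8, 0.7, 10.5]
finger_gap: 0.011
grip_force: 62.0
```

```bash
python3 -m handwheel '[[0,0,-1,0,0.3],[0,0,-1,0,0.3],[0,0,-1,0,0.3],[0,0,-10,0,0.3],[0,0,-50,0,0.3],[0,0,-100,0,0.5],[0,0,-150,0,1],[0,0,-150,0,1]]'; python3 -m handwheel '[[-60,0,0,0,1],[-60,0,0,0,1],[-60,0,0,0,1]]'; python3 lookin.py .049,.057 .085,.1
python3 - <<'E'
from workcell import imaging; import cv2
cv2.imwrite("pics/w7.png",imaging.read_camera("wrist")["color"])
E
```

```text
clock: 19.8
tcp_pos: [0.5721, 0.1461, 0.2188]
orientation: [0.006, 0.431, 0.902, 0.004]
wrist_force: [-0.2, 0.5, 0.9]
finger_gap: 0.0683
grip_force: 0.0
clock: 20.1
tcp_pos: [0.6066, 0.0975, 0.2098]
orientation: [-0.0, 0.432, 0.902, -0.0]
wrist_force: [-0.6, 0.9, -1.0]
finger_gap: 0.0855
grip_force: 0.0
(0.049, 0.057) 4493 x -37.7..29.3 y -74.0..-7.0 z 0.0515 (-4.1, -40.4, 68.0, 67.3, 89.9)
(0.049, 0.057) 2801 x -34.4..33.1 y 42.3..76.0 z 0.0517 (-0.5, 59.2, 67.9, 34.6, 0.1)
(0.049, 0.057) 3988 x -30.6..36.5 y -33.3..34.0 z 0.0516 (3.1, 0.5, 68.1, 67.5, 89.8)
(0.085, 0.1) 608 x -27.8..-3.0 y -57.2..-45.7 z 0.095 (-15.4, -51.4, 24.9, 11.6, -0.2)
(0.085, 0.1) 677 x -6.6..5.2 y 46.3..71.5 z 0.095 (-0.7, 59.0, 25.8, 11.8, 89.8)
(0.085, 0.1) 634 x 1.0..26.5 y 5.3..17.3 z 0.0949 (13.7, 11.4, 25.7, 12.4, 0.5)
```

View pics/w7.png

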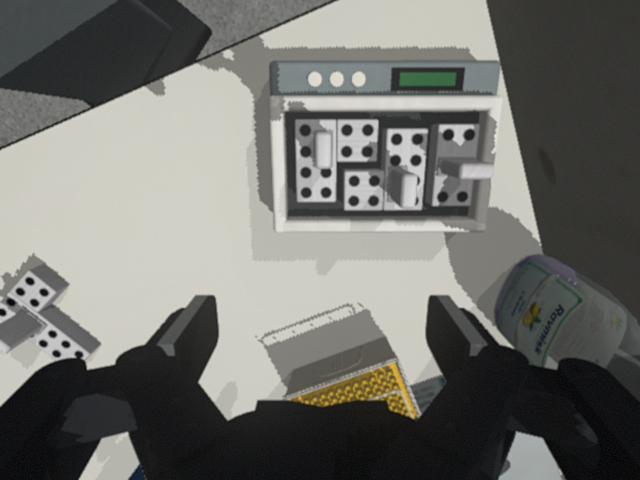

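All three lie flat in the well around (390,165), tops at 51.5–51.7 mm and lug tops at 95 mm, side by side with gaps. The gripper is clear, so I'll hand in.

```bash
python3 -c "
from workcell import workorder
print(workorder.hand_in())"
```

```text
the job is handed in; nothing more can be done
None
```

Both small Ls and the short bar lie flat and upright in the well, measured level and with gaps between them; I moved nothing else, and the job is handed in at about 20 s (no verdict was returned).

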